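# Lay the third glass tube in the grooved fire-brick rack

### The job

The fire-brick rack is one thick glass tube short: tip out the bin that holds the thick tube until it leans fully open on its stop, and draw the tube out. Only its upper end can be reached there, so set it down in both notches of the steel rod rest, let go and take it again by the middle, which fits between the bricks; then lay it in the free middle groove of the rack, about centred, so that it bears on both bricks. It is glass: never let it fall, and leave the two racked tubes where they lie.

Things in the scene. Friction and masses are not known exactly. Their poses are not given: they have to be found in the camera images.
- bin_cabinet: grey sheet-steel bank of two clear plastic tilt-out bins side by side, fixed on the bench; 190 mm wide (y), 211 mm high; origin at bench level in the middle of the front plane, x points into the cabinet (front looks to -x), y to its left. The roof (top at 211 mm) ends at the front plane. Bin centre planes at y = +46.5 mm (left) and -46.5 mm (right)
- bin_left (a joint): tilt of the left bin (cabinet +y, left as seen from the robot) about its bottom front edge, rad: 0 closed and upright, grows as its top tips forward, 1.05 fully open on the stop. Light to move; beyond about 0.3 it goes over by itself, sinks slowly (damped) to the stop and stays there
- bin_right (a joint): the same for the right bin (cabinet -y)
- bin_left_ball (a point): centre of the 24 mm black ball handle at the top edge of the left bin, 22 mm in front of the panel's outer face, 186 mm above the pivot axis; can be pinched from above by fingers that close across the bin's width, and it turns between them as the bin tilts
- bin_right_ball (a point): the same ball on the right bin
- bin_left_hinge (a point): middle of the left bin's pivot axis (along the cabinet's y), 12 mm above the bench in the front plane. The bin: 88 mm wide, 49 mm deep, front panel 176 mm tall, floor 8 mm thick, back wall 50 mm tall, side walls 112 mm at the front, sloping to the back. Ribs hold the tube in the centre plane; in the open bin the thick tube's axis is 28 mm behind the panel's outer face, its top 68 mm clear of the sides
- bin_right_hinge (a point): the same for the right bin, which is alike
- glass_tube: the thick glass tube to be moved, 25 mm outside diameter, 180 mm long, about 70 g; origin at its centre, z along its axis; at the start it stands upright, z up, in one of the two bins (either one)
- thin_tube: a thin glass tube, 16 mm diameter, 180 mm long, standing in the other bin; not needed; origin at its centre, z along its axis
- brick_rack: rack fixed on the bench: two fire-brick bars on a steel plate, 186 mm wide (y), with three 90 degree V-grooves along x at y = -60, 0 and +60 mm. Bars from 38 to 72 mm either side of the middle in x, open between them down to the 4 mm plate; brick tops 45 mm, groove bottoms 27 mm high, grooves 36 mm wide. Origin at bench level in the middle. The outer grooves hold a tube, the middle one is free
- free_groove (a point): where the centre of the tube lies when it is seated in the middle groove (44.7 mm above the bench)
- racked_tube_0: a thick glass tube (25 x 180 mm) lying in the rack's +y groove; origin at its centre, z along its axis
- racked_tube_1: the same in the rack's -y groove
- steel_rest: bent sheet-steel rod rest fixed on the bench: two upright cheeks 3 mm thick at x = -30 and +30 mm, 60 mm wide, each with one 90 degree V-notch (bottom 32 mm, top 52 mm above the bench, 40 mm wide); a tube lies in it along x, both ends overhanging; between the cheeks it is open down to the 3 mm foot; origin at bench level in the middle
- rest_seat (a point): where the axis of the thick tube runs, midway between the cheeks, when it lies in the rest (49.7 mm above the bench)
- bench_torch: the bench torch, bolted down between rod rest and rack and not used: it takes up about 105 mm either way from its origin in x and 65 mm in y, up to 217 mm high; carry the tube over it or round it
Things that resemble listed ones, but are neither listed nor needed, are in the scene too. What is shaped like the steel_rest but purple is not meant.

How it is judged (in metres and radians):
On the way, in this order (a step that is already met when the one before it is completed fails the run):
1. the bin that holds the thick tube leans fully open (((y of glass_tube in the frame of bin_cabinet above 0 m and value of joint bin_left above 0.98 rad) or (y of glass_tube in the frame of bin_cabinet below 0 m and value of joint bin_right above 0.98 rad))), for 0.2 s.
2. the tube lies in both notches of the steel rest, let go (y of glass_tube in the frame of steel_rest between -0.005 and 0.005 m and z of glass_tube in the frame of steel_rest between 0.046 and 0.0535 m and angle between the z axis of glass_tube and the x axis of steel_rest, either way round below 0.06 rad and contact force between glass_tube and the fingers below 0.05 N and linear speed of glass_tube below 0.03 m/s), for 0.2 s.
At the end, for the whole second after the job is handed in: The thick tube lies at rest and released in the rack's middle groove, seated on both bricks (axis within 4 mm sideways, 3 mm in height and 0.04 rad of the groove), its centre within 18 mm of the middle of the rack; the two racked tubes are within 15 mm of where they lay (y of glass_tube in the frame of brick_rack between -0.004 and 0.004 m and z of glass_tube in the frame of brick_rack between 0.0417 and 0.0477 m and x of glass_tube in the frame of brick_rack between -0.018 and 0.018 m and angle between the z axis of glass_tube and the x axis of brick_rack, either way round below 0.04 rad and linear speed of glass_tube below 0.02 m/s and distance of each of racked_tube_0, racked_tube_1 from where it was at the start of the episode below 0.015 m); the robot touches nothing.
It fails at once if a racked tube is knocked out of place (moved more than 15 mm) (distance of any of racked_tube_0, racked_tube_1 from where it was at the start of the episode above 0.015 m).
It fails at once if the thick tube is dropped (faster than 0.5 m/s while nothing grips it, a free fall of some 13 mm) (linear speed of glass_tube above 0.5 m/s and contact force between glass_tube and the fingers below 0.05 N).
It also fails if it takes over 72 s, if anything falls off the work surface, if the arm or the gripper's body presses on something with over 40 N, if the wrist force passes 120 N, or if a joint passes its speed limit or range.

### The arm

A 6-joint arm with a two-finger parallel gripper is mounted at the origin on a cart in front of the work surface, level with it; the furniture and walls round the work are solid. World frame = base frame: x ahead of the robot, y to its left, z up, the work surface at z = 0. Lengths are in mm, angles in rad, forces in N, time in s.
With the tool pointing down it reaches from about 350 to 775 mm from the base axis. Payload 7.3 kg.
Tool frame: the origin (TCP) lies at the very end of the fingers, on their centre line; the grasp point (between the pads) lies bot.grasp_offset behind it (bot.grasp_offset is the distance from the TCP to the grasp point, in mm); z points along the fingers, y is the line along which they close (so a half turn about z gives the same grasp; the last joint's range is limited). The gripper opens to 92 mm and grips with 3 to 60 N. Pads are 19 mm wide; open, the fingers measure 130 mm over their backs; the gripper's body (75 mm by 190 mm) begins 47 mm behind the grasp point.
Start: joints at [1.118, 0.342, 1.524, -0, 1.275, -0.146], TCP at [158.54, 500.51, 226.741] pointing down, gripper open.
Joint ranges: [-2.53, 2.53], [-0.77, 2.02], [0.04, 2.7], [-1, 4.14], [0.28, 2.66], [-3.11, 3.11]. Speed limits (rad/s): [2.57, 2.57, 3.14, 3.14, 3.14, 3.14].

### API

Orientations are given as [roll, pitch, yaw] about the fixed x, y, z axes, in that order (R = Rz(yaw) Ry(pitch) Rx(roll)).
In Python, from plant import bot gives the robot as it stands. The module is installed in compiled form; this text tells all that it offers.
- The arm moves only by the shell command python3 -m handwheel 'ROWS'. ROWS is JSON, a list of rows, each an object of numbers: "claw": the finger opening in mm, from 0 to 91.8; "dx", "dy", "dz": the shift along the tool's x, y, z in mm; "rx", "ry", "rz": the turn, a rotation vector about the tool's x, y, z in rad. A call has 1 to 10 rows; each row shifts and turns the commanded pose from where the row before left it, along the tool's axes as they then stand; what a row does not reach is not made up. A row lasts 1/10 s, in which the tool goes at most 50 mm and 8.59 degrees, less where a joint would pass 70% of its speed; a pose out of reach is approached as far as the arm can. A call is refused whole if a number of a shift passes 50 or a number of a turn 0.15, either way. A call with a gripper value outside its range is refused whole. The fingers move at their own pace and stop on an object; the grip force is fixed at half the most. Time passes only in rows, so rows that do not move let the fingers close. It gives the time, the measured TCP pose, the force and the opening at its end, in the units of the state.
- bot.get_obs(): the state, without advancing time (a new reading comes with each control period).
- bot.capture(name): name is "side" or "top" or "wrist"; returns a dict with "frame" (480x640x3 uint8, red, green, blue), "camera_matrix" (3x3 intrinsics, pixels), "view" (4x4, takes a point from world to camera coordinates); the wrist camera has in their place "mount" (4x4, takes a point from camera to tool coordinates, whose origin is the TCP and whose axes are the flange's). Camera axes: x right, y down, z forward; pixel columns grow to the right and rows downward; lengths in mm; the calibration is good to about 2 mm. A picture is of the moment at which its call begins: read the wrist's pose just before it. There is no depth.
- bot.close_job(): hands the job in, once; it reports no verdict.
The state is a dict: "time": time; "joint_positions": joint angles; "dq": joint speeds; "tau": joint torques, N m; "tool_pos": TCP position; "tcp_rot": TCP orientation; "contact_force": force on the tool from outside, world axes, zero at the start; "moment": the same for the moment, N m; "grip_width": finger opening in mm.
Only numpy, scipy, OpenCV 4.12 (cv2) and the standard library are available. Lean on these libraries where they do the work, as an engineer would, in place of code of your own. Each camera call takes 0.05 s, during which the arm holds its last target. There are 200 camera calls.

## Working session

There is one attempt and no reset: what is moved stays moved. The work goes in short steps, Python scripts to look and compute and a shell command to move; the robot and the scene stay as the last step left them, time stands still between calls to the robot, and variables do not carry over. Pictures are saved under pics/ and viewed, on a budget of 10 in all, crops included, one or two more only if the job needs it, and the job is handed in when it is done.

```bash
mkdir -p pics
cat > h.py <<'E'
import numpy as np,cv2
from plant import bot
def cap(n,f=None):
    c=bot.capture(n); np.savez('pics/%s.npz'%(f or n),**c)
    if f: cv2.imwrite('pics/%s.png'%f,c['frame'][:,:,::-1])
    return c
E
python3 - <<'E'
from h import *
o=bot.get_obs(); print(o, bot.grasp_offset)
for n in('side','top'):
    c=cap(n,n+'0'); V=np.array(c['view']); print(n,c['camera_matrix'],V, 'cam',-V[:3,:3].T@V[:3,3])
c=cap('wrist','wrist0'); print(c['mount'])
E
```

```text
{'time': 0.0, 'joint_positions': array([ 1.11800185e+00,  3.42741672e-01,  1.52500375e+00,  3.24657177e-05,
        1.27538417e+00, -1.46028510e-01]), 'dq': array([-0.0011799 ,  0.00029496,  0.00014151, -0.00126385, -0.00025137,
        0.00088265]), 'tau': array([ 1.43465910e-03, -4.31253576e+01, -2.44216543e+01,  7.19026546e-02,
        5.62112918e-02, -1.76619919e-04]), 'tool_pos': array([158.34674997, 500.13638822, 226.03975158]), 'tcp_rot': array([-3.14007659e+00, -2.54355091e-04,  2.83481701e+00]), 'contact_force': array([ 0.85356048, -0.28047957, -0.71590253]), 'moment': array([0.00322301, 0.03591517, 0.00160635]), 'grip_width': 91.75639205465056} 18.8
side [[614.86158851   0.         314.31221095]
 [  0.         614.86158851 231.77953036]
 [  0.           0.           1.        ]] [[ 7.57515815e-01 -6.52656879e-01  1.44494876e-02 -3.70190964e+02]
 [-3.77107199e-01 -4.55548099e-01 -8.06390780e-01  3.06534839e+02]
 [ 5.32878927e-01  6.05404763e-01 -5.91206497e-01  1.41615247e+03]
 [ 0.00000000e+00  0.00000000e+00  0.00000000e+00  1.00000000e+00]] cam [-358.61580145 -959.31176445 1089.77447548]
top [[594.86108916   0.         318.15305348]
 [  0.         594.86108916 243.27707328]
 [  0.           0.           1.        ]] [[ 4.75331903e-01 -8.79785599e-01  6.07308952e-03 -2.07243657e+02]
 [-7.82512444e-01 -4.25912135e-01 -4.54173015e-01  4.71666280e+02]
 [ 4.02161481e-01  2.11130656e-01 -8.90892805e-01  1.48512031e+03]
 [ 0.00000000e+00  0.00000000e+00  0.00000000e+00  1.00000000e+00]] cam [-129.66392562 -294.99601674 1538.55969976]
[[ 5.99027871e-04 -9.68050128e-01 -2.50756039e-01  6.80577015e+01]
 [ 9.99999816e-01  6.04482973e-04  5.52646341e-05  5.95206302e-01]
 [ 9.80788202e-05 -2.50756026e-01  9.68050312e-01 -1.59024598e+02]
 [ 0.00000000e+00  0.00000000e+00  0.00000000e+00  1.00000000e+00]]
```

View pics/top0.png

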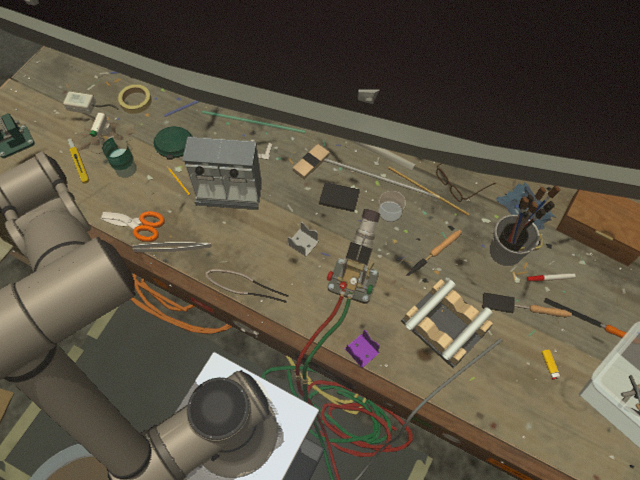

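View pics/side0.png

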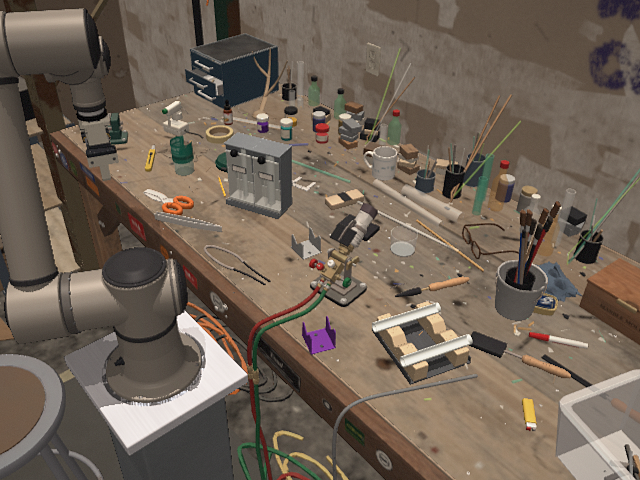

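Top view: the cabinet is at (222,172). There are two rest shapes: grey at (302,238) and purple at (363,348). Grey steel is the one meant. The torch is at (355,265) and the rack at (447,322). I'll check these in one enlarged composite.

```bash
cat > crop.py <<'E'
import cv2,numpy as np,sys
def crop(src,x,y,w,h,W,H):
    I=cv2.imread('pics/%s.png'%src)[y:y+h,x:x+w]; s=W/w
    I=cv2.resize(I,(W,H),interpolation=cv2.INTER_CUBIC)
    for u in range((x//10+1)*10,x+w,10):
        p=int((u-x+.5)*s); cv2.line(I,(p,0),(p,9 if u%20==0 else 4),(0,255,255),1)
        if u%20==0: cv2.putText(I,str(u),(p-10,20),0,.35,(0,255,255),1)
    for v in range((y//10+1)*10,y+h,10):
        p=int((v-y+.5)*s); cv2.line(I,(0,p),(9 if v%20==0 else 4,p),(0,255,255),1)
        if v%20==0: cv2.putText(I,str(v),(10,p+4),0,.35,(0,255,255),1)
    return I
E
python3 - <<'E'
from crop import *
a=crop('top0',175,130,100,85,400,340); b=crop('side0',215,125,100,85,400,340)
c=crop('top0',280,215,65,42,400,258)
d=crop('top0',395,270,108,70,400,259)[:258]
cv2.imwrite('pics/comp1.png',np.vstack([np.hstack([a,b]),np.hstack([c,d])]))
E
```

```text
(no output)
```

View pics/comp1.png

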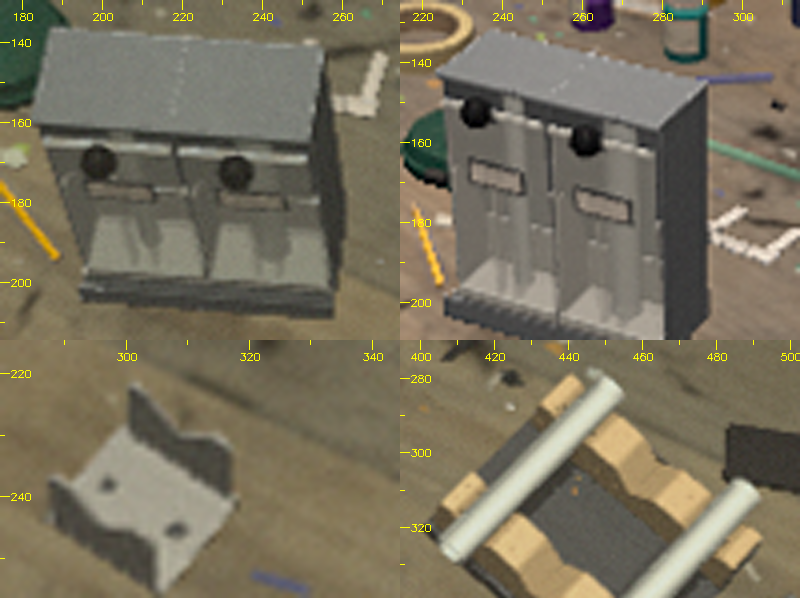

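The thick tube is in the right bin: in the side view it is about 8 px wide against 5 px for the one in the left bin. The grey steel rest is at (302,238). The rack's free middle groove runs through about (448,320). Next I'll cast rays.

```bash
cat >> h.py <<'E'
def ray(n,uv):
    c=np.load('pics/%s.npz'%n); K=c['camera_matrix']; V=c['view'] if 'view' in c else np.linalg.inv(c['T'])
    R=V[:3,:3]; d=R.T@np.linalg.inv(K)@[uv[0],uv[1],1]; return -R.T@V[:3,3],d/np.linalg.norm(d)
def onz(n,uv,z):
    o,d=ray(n,uv); return o+d*(z-o[2])/d[2]
def tri(n1,p1,n2,p2):
    o1,d1=ray(n1,p1);o2,d2=ray(n2,p2)
    s=np.linalg.lstsq(np.c_[d1,-d2],o2-o1,rcond=None)[0]
    a=o1+d1*s[0];b=o2+d2*s[1]; return (a+b)/2,np.linalg.norm(a-b)
np.set_printoptions(precision=1,suppress=True)
E
cat > m.py <<'E'
from h import *
t=lambda x0,y0,s,l,u0=0,v0=0:[((u-u0)/s+x0-.5,(v-v0)/s+y0-.5) for u,v in l]
bt=t(175,130,4,[(98,161),(235,172)]); bs=t(215,125,4,[(476,112),(586,140)],400)
for a,b in zip(bt,bs): print('ball',*tri('top0',a,'side0',b))
for p in t(175,130,4,[(38,122),(309,138),(325,44),(50,27)]): print('roof',onz('top0',p,211))
for p in t(215,125,4,[(440,75),(658,132),(708,82),(488,30)],400): print('roofS',onz('side0',p,211))
r=[onz('top0',p,52) for p in t(280,215,6.154,[(130,385),(234,447),(50,478),(156,541)],0,340)]
print('rest',r,np.mean(r,0))
r=[onz('top0',p,32) for p in t(280,215,6.154,[(180,442),(100,528)],0,340)]
print('notch',r,np.mean(r,0))
r=[onz('top0',p,44.7) for p in t(395,270,3.704,[(610,386),(452,553),(747,490)],400,340)]+[onz('top0',(449,357),44.7)]
print('rack',r,np.mean(r,0))
E
python3 m.py
```

```text
ball [520.1 411.  196.1] 3.258500640921704
ball [556.9 324.7 196.9] 4.087389161135101
roof [518.4 456.6 211. ]
roof [594.6 289.8 211. ]
roof [666.3 320.6 211. ]
roof [588. 494. 211.]
roofS [518.9 451.9 211. ]
roofS [591.8 280.7 211. ]
roofS [667.4 316.6 211. ]
roofS [588.7 489.4 211. ]
rest [array([578., 134.,  52.]), array([572.4,  76.1,  52. ]), array([517.9, 142.5,  52. ]), array([512.9,  84.2,  52. ])] [545.3 109.2  52. ]
notch [array([572.1, 104.5,  32. ]), array([515.1, 115.2,  32. ])] [543.6 109.8  32. ]
rack [array([ 614.2, -316.6,   44.7]), array([ 440.8, -267.6,   44.7]), array([ 585.8, -435. ,   44.7]), array([ 416.7, -392.6,   44.7])] [ 514.4 -353.    44.7]
```

Measured poses:

| Thing | Centre, mm | Yaw, rad | Check |
|---|---|---|---|
| Cabinet | about (557,372) | about 0.425 | |
| Right ball | about (557,322,197) | | should be 198 high |
| Rest | about (545,109) | about -0.12 | |
| Rack | about (514,-353) | about -0.26 | |

Next I'll go above the right ball.

```bash
python3 -m handwheel '[{"rz":-0.146,"dz":-10},{"rz":-0.146,"dz":-10},{"rz":-0.146,"dz":-10},{"rz":-0.146,"dz":-5},{"rz":-0.146}]'
python3 -m handwheel '[{"dx":-29,"dy":-32.7},{"dx":-29,"dy":-32.7},{"dx":-29,"dy":-32.7},{"dx":-29,"dy":-32.7},{"dx":-29,"dy":-32.7},{"dx":-29,"dy":-32.7},{"dx":-29,"dy":-32.7},{"dx":-29,"dy":-32.7},{"dx":-29,"dy":-32.7},{"dx":-29,"dy":-32.7}]'
python3 -m handwheel '[{},{}]'
cat >> h.py <<'E'
from scipy.spatial.transform import Rotation as Ro
def tool():
    o=bot.get_obs(); T=np.eye(4); T[:3,:3]=Ro.from_euler('xyz',o['tcp_rot']).as_matrix(); T[:3,3]=o['tool_pos']; return T
def wcap(f):
    T=tool(); c=bot.capture('wrist'); np.savez('pics/%s.npz'%f,camera_matrix=c['camera_matrix'],T=T@np.array(c['mount']),tool=T)
    cv2.imwrite('pics/%s.png'%f,c['frame'][:,:,::-1])
def todelta(p):  # world TCP target -> tool-axis shift
    T=tool(); return T[:3,:3].T@(np.array(p)-T[:3,3])
E
python3 -c "
from h import *
print(tool()); wcap('w1')"
```

```text
[[ -1.    0.3  -0.  158.4]
 [  0.3   1.   -0.  500.2]
 [  0.   -0.   -1.  226.2]
 [  0.    0.    0.    1. ]]invalid input at $[0]: expected keys claw, dx, dy, dz, rx, ry, rz
invalid input at $[0]: expected keys claw, dx, dy, dz, rx, ry, rz
invalid input at $[0]: expected keys claw, dx, dy, dz, rx, ry, rz
```

View pics/w1.png

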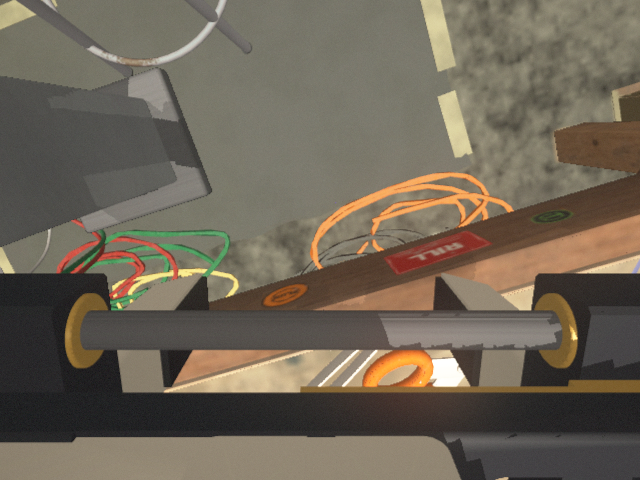

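The refused rows moved nothing: every row needs all seven keys. The wrist view shows only floor and the bench edge, with the fingers at rows 280–390.

```bash
python3 -m handwheel '[{"claw":91.8,"dx":0,"dy":0,"dz":-10,"rx":0,"ry":0,"rz":-0.146},{"claw":91.8,"dx":0,"dy":0,"dz":-10,"rx":0,"ry":0,"rz":-0.146},{"claw":91.8,"dx":0,"dy":0,"dz":-10,"rx":0,"ry":0,"rz":-0.146},{"claw":91.8,"dx":0,"dy":0,"dz":-5,"rx":0,"ry":0,"rz":-0.146},{"claw":91.8,"dx":0,"dy":0,"dz":0,"rx":0,"ry":0,"rz":-0.146}]'
python3 -m handwheel '[{"claw":91.8,"dx":-29,"dy":-32.7,"dz":0,"rx":0,"ry":0,"rz":0},{"claw":91.8,"dx":-29,"dy":-32.7,"dz":0,"rx":0,"ry":0,"rz":0},{"claw":91.8,"dx":-29,"dy":-32.7,"dz":0,"rx":0,"ry":0,"rz":0},{"claw":91.8,"dx":-29,"dy":-32.7,"dz":0,"rx":0,"ry":0,"rz":0},{"claw":91.8,"dx":-29,"dy":-32.7,"dz":0,"rx":0,"ry":0,"rz":0},{"claw":91.8,"dx":-29,"dy":-32.7,"dz":0,"rx":0,"ry":0,"rz":0},{"claw":91.8,"dx":-29,"dy":-32.7,"dz":0,"rx":0,"ry":0,"rz":0},{"claw":91.8,"dx":-29,"dy":-32.7,"dz":0,"rx":0,"ry":0,"rz":0},{"claw":91.8,"dx":-29,"dy":-32.7,"dz":0,"rx":0,"ry":0,"rz":0}]'
python3 -m handwheel '[{"claw":91.8,"dx":0,"dy":-32.7,"dz":0,"rx":0,"ry":0,"rz":0},{"claw":91.8,"dx":0,"dy":0,"dz":0,"rx":0,"ry":0,"rz":0},{"claw":91.8,"dx":0,"dy":0,"dz":0,"rx":0,"ry":0,"rz":0},{"claw":91.8,"dx":0,"dy":0,"dz":0,"rx":0,"ry":0,"rz":0}]'
python3 -c "
from h import *
print(tool(),bot.get_obs()['tcp_rot']); wcap('w2')"
```

```text
time: 0.7
tool_pos: [158.7, 500.8, 262.5]
tcp_rot: [3.141, 0.001, -2.712]
contact_force: [-0.7, -0.1, -0.1]
grip_width: 91.8
time: 1.6
tool_pos: [518.8, 338.3, 261.5]
tcp_rot: [3.141, -0.0, -2.718]
contact_force: [0.6, 1.2, 0.9]
grip_width: 91.8
time: 2.0
tool_pos: [530.2, 310.3, 261.8]
tcp_rot: [3.141, -0.0, -2.718]
contact_force: [-0.3, 1.1, 0.7]
grip_width: 91.5
[[ -0.9  -0.4  -0.  530.2]
 [ -0.4   0.9   0.  310.3]
 [  0.    0.   -1.  261.8]
 [  0.    0.    0.    1. ]] [ 3.1 -0.  -2.7]
```

View pics/w2.png

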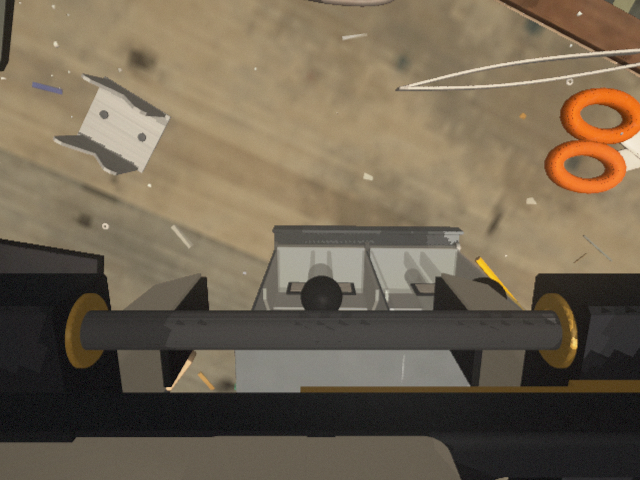

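The ball is at (321,293), and the cabinet's front edge at row 228 is level, so the yaw is aligned. The steel rest also shows at upper left.

```bash
python3 -c "
from h import *
b=onz('w2',(321,293),198); print('ball',b, todelta([b[0],b[1],179]))
for p in [(103,114),(142,137)]: print('hole',onz('w2',p,3))
for p in [(88,76),(168,119),(57,139),(130,172)]: print('rest?',onz('w2',p,52),onz('w2',p,3))
for p in [(275,228),(462,228)]: print('front base',onz('w2',p,8))
"
```

```text
ball [551.6 321.3 198. ] [-24.1   0.9  82.9]
hole [542.8  87.5   3. ]
hole [547.9 128.5   3. ]
rest? [509.9  90.3  52. ] [515.4  64.6   3. ]
rest? [515.2 162.1  52. ] [521.4 146.    3. ]
rest? [570.3  80.5  52. ] [583.9  53.5   3. ]
rest? [571.5 146.4  52. ] [585.2 128.2   3. ]
front base [577.4 281.9   8. ]
front base [499.  455.5   8. ]
```

```bash
python3 -m handwheel '[{"claw":91.8,"dx":-25.5,"dy":0.5,"dz":10,"rx":0,"ry":0,"rz":0},{"claw":91.8,"dx":0,"dy":0,"dz":30,"rx":0,"ry":0,"rz":0},{"claw":91.8,"dx":0,"dy":0,"dz":25,"rx":0,"ry":0,"rz":0},{"claw":91.8,"dx":0,"dy":0,"dz":18,"rx":0,"ry":0,"rz":0},{"claw":91.8,"dx":0,"dy":0,"dz":0,"rx":0,"ry":0,"rz":0}]'
python3 -m handwheel '[{"claw":10,"dx":0,"dy":0,"dz":0,"rx":0,"ry":0,"rz":0},{"claw":10,"dx":0,"dy":0,"dz":0,"rx":0,"ry":0,"rz":0},{"claw":10,"dx":0,"dy":0,"dz":0,"rx":0,"ry":0,"rz":0},{"claw":10,"dx":0,"dy":0,"dz":0,"rx":0,"ry":0,"rz":0},{"claw":10,"dx":0,"dy":0,"dz":0,"rx":0,"ry":0,"rz":0},{"claw":10,"dx":0,"dy":0,"dz":0,"rx":0,"ry":0,"rz":0},{"claw":10,"dx":0,"dy":0,"dz":0,"rx":0,"ry":0,"rz":0},{"claw":10,"dx":0,"dy":0,"dz":0,"rx":0,"ry":0,"rz":0}]'
```

```text
time: 2.55
tool_pos: [551.6, 321.0, 175.9]
tcp_rot: [3.141, -0.006, -2.717]
contact_force: [0.4, 0.1, 0.1]
grip_width: 91.6
time: 3.35
tool_pos: [553.9, 320.5, 178.7]
tcp_rot: [3.142, 0.0, -2.718]
contact_force: [0.2, 1.0, 0.4]
grip_width: 32.4
```

```bash
python3 -m handwheel '[{"claw":10,"dx":0,"dy":0,"dz":0,"rx":0,"ry":0,"rz":0},{"claw":10,"dx":0,"dy":0,"dz":0,"rx":0,"ry":0,"rz":0},{"claw":10,"dx":0,"dy":0,"dz":0,"rx":0,"ry":0,"rz":0}]'
```

```text
time: 3.65
tool_pos: [553.5, 321.1, 178.7]
tcp_rot: [3.141, 0.0, -2.718]
contact_force: [-1.7, 4.4, -0.1]
grip_width: 22.2
```

```bash
python3 -m handwheel '[{"claw":10,"dx":9.3,"dy":0,"dz":1.2,"rx":0,"ry":0,"rz":0},{"claw":10,"dx":9.2,"dy":0,"dz":1.9,"rx":0,"ry":0,"rz":0},{"claw":10,"dx":9,"dy":0,"dz":2.3,"rx":0,"ry":0,"rz":0},{"claw":10,"dx":9,"dy":0,"dz":2.7,"rx":0,"ry":0,"rz":0},{"claw":10,"dx":8.9,"dy":0,"dz":3.1,"rx":0,"ry":0,"rz":0},{"claw":10,"dx":8.6,"dy":0,"dz":3.6,"rx":0,"ry":0,"rz":0},{"claw":10,"dx":8.5,"dy":0,"dz":4,"rx":0,"ry":0,"rz":0},{"claw":10,"dx":8.2,"dy":0,"dz":4.5,"rx":0,"ry":0,"rz":0},{"claw":10,"dx":8,"dy":0,"dz":4.8,"rx":0,"ry":0,"rz":0},{"claw":10,"dx":7.8,"dy":0,"dz":5.2,"rx":0,"ry":0,"rz":0}]'
```

```text
time: 4.65
tool_pos: [474.4, 286.4, 145.8]
tcp_rot: [3.139, 0.002, -2.718]
contact_force: [-2.5, 8.0, 0.8]
grip_width: 22.2
```

```bash
python3 -m handwheel '[{"claw":45,"dx":0,"dy":0,"dz":0,"rx":0,"ry":0,"rz":0},{"claw":45,"dx":0,"dy":0,"dz":0,"rx":0,"ry":0,"rz":0},{"claw":45,"dx":2,"dy":0,"dz":-25,"rx":0,"ry":0,"rz":0},{"claw":45,"dx":2,"dy":0,"dz":-45,"rx":0,"ry":0,"rz":0},{"claw":60,"dx":0,"dy":0,"dz":-45,"rx":0,"ry":0,"rz":0},{"claw":60,"dx":0,"dy":0,"dz":-20,"rx":0,"ry":0.13,"rz":0},{"claw":60,"dx":0,"dy":0,"dz":0,"rx":0,"ry":0.13,"rz":0},{"claw":60,"dx":0,"dy":0,"dz":0,"rx":0,"ry":0.13,"rz":0},{"claw":60,"dx":0,"dy":0,"dz":0,"rx":0,"ry":0.13,"rz":0},{"claw":60,"dx":0,"dy":0,"dz":0,"rx":0,"ry":0,"rz":0}]'
python3 -m handwheel '[{"claw":60,"dx":0,"dy":0,"dz":0,"rx":0,"ry":0,"rz":0},{"claw":60,"dx":0,"dy":0,"dz":0,"rx":0,"ry":0,"rz":0},{"claw":60,"dx":0,"dy":0,"dz":0,"rx":0,"ry":0,"rz":0},{"claw":60,"dx":0,"dy":0,"dz":0,"rx":0,"ry":0,"rz":0},{"claw":60,"dx":0,"dy":0,"dz":0,"rx":0,"ry":0,"rz":0},{"claw":60,"dx":0,"dy":0,"dz":0,"rx":0,"ry":0,"rz":0},{"claw":60,"dx":0,"dy":0,"dz":0,"rx":0,"ry":0,"rz":0},{"claw":60,"dx":0,"dy":0,"dz":0,"rx":0,"ry":0,"rz":0}]'
python3 -c "
from h import *
cap('side','side1');wcap('w3')
a=cv2.imread('pics/side1.png')[120:270,180:380];a=cv2.resize(a,(800,600))[:, :400];a=cv2.resize(cv2.imread('pics/side1.png')[120:300,190:310],(400,600));b=cv2.imread('pics/w3.png')
b=cv2.resize(b[0:480,160:480],(400,600));cv2.imwrite('pics/comp2.png',np.hstack([a,b]))"
```

```text
time: 5.65
tool_pos: [472.9, 283.0, 275.3]
tcp_rot: [-3.141, -0.529, -2.72]
contact_force: [-0.2, 0.2, -0.9]
grip_width: 60.1
time: 6.45
tool_pos: [471.3, 283.3, 280.4]
tcp_rot: [3.142, -0.52, -2.718]
contact_force: [1.0, -0.2, -0.3]
grip_width: 60.0
```

View pics/comp2.png

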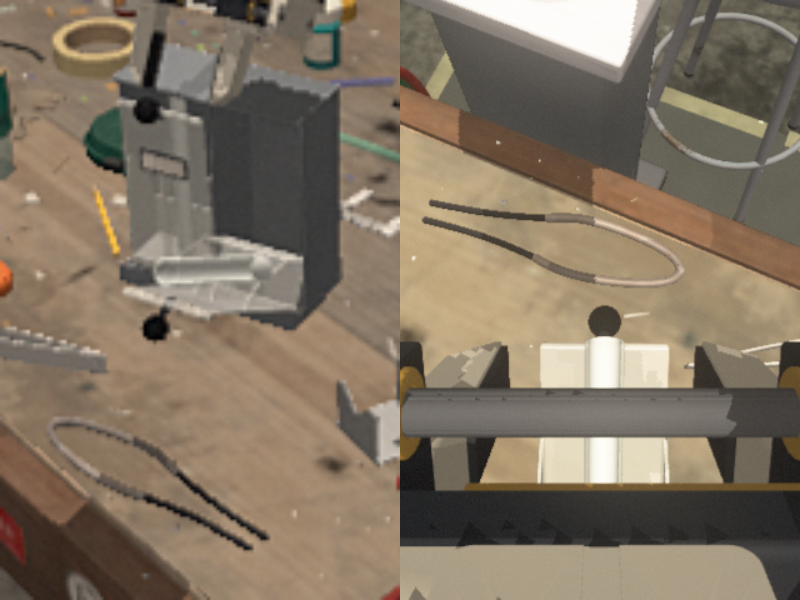

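The bin is fully open. In the wrist view the tube lies centred at column 323 between the fingers, with its upper end at about row 272 and the ball at (323,258).

```bash
python3 -c "
from h import *
c=np.load('pics/w3.npz');V=np.linalg.inv(c['T'])
pr=lambda p:(lambda q:(q/q[2])[:2])(c['camera_matrix']@(V@[*p,1])[:3])
h=np.array([573.5,330.6,12]);X=np.array([.911,.412,0]);Z=np.array([0,0,1.]);th=1.05
u=-np.sin(th)*X+np.cos(th)*Z;n=np.cos(th)*X+np.sin(th)*Z
print('ball',pr(h+186*u-22*n),'top',pr(h+188*u+40*n),pr(h+188*u+28*n),'panel',pr(h+176*u))
g=h+158*u+30*n; T=tool(); tcp=g+T[:3,2]*18.8
print('grasp',g,'tcp',tcp,'shift',todelta(tcp), 'dot',T[:3,0]@u)
"
```

```text
ball [320.6 257.7] top [320.6 280. ] [320.6 274.6] panel [320.6 276.7]
grasp [462.2 280.3 116.6] tcp [453.7 276.4 100.3] shift [-73.    1.  165.6] dot 0.999872790372844
```

```bash
python3 -m handwheel '[{"claw":60,"dx":-36.5,"dy":1,"dz":0,"rx":0,"ry":0,"rz":0},{"claw":60,"dx":-36.5,"dy":1,"dz":10,"rx":0,"ry":0,"rz":0},{"claw":60,"dx":0,"dy":0,"dz":35,"rx":0,"ry":0,"rz":0},{"claw":60,"dx":0,"dy":0,"dz":35,"rx":0,"ry":0,"rz":0},{"claw":60,"dx":0,"dy":0,"dz":35,"rx":0,"ry":0,"rz":0},{"claw":60,"dx":0,"dy":0,"dz":25,"rx":0,"ry":0,"rz":0},{"claw":60,"dx":0,"dy":0,"dz":15,"rx":0,"ry":0,"rz":0},{"claw":60,"dx":0,"dy":0,"dz":10,"rx":0,"ry":0,"rz":0},{"claw":60,"dx":0,"dy":0,"dz":0,"rx":0,"ry":0,"rz":0},{"claw":60,"dx":0,"dy":0,"dz":0,"rx":0,"ry":0,"rz":0}]'
python3 -c "
from h import *
print(todelta([453.7,276.4,100.3]))"
python3 -m handwheel '[{"claw":10,"dx":0,"dy":0,"dz":0,"rx":0,"ry":0,"rz":0},{"claw":10,"dx":0,"dy":0,"dz":0,"rx":0,"ry":0,"rz":0},{"claw":10,"dx":0,"dy":0,"dz":0,"rx":0,"ry":0,"rz":0},{"claw":10,"dx":0,"dy":0,"dz":0,"rx":0,"ry":0,"rz":0},{"claw":10,"dx":0,"dy":0,"dz":0,"rx":0,"ry":0,"rz":0},{"claw":10,"dx":0,"dy":0,"dz":0,"rx":0,"ry":0,"rz":0},{"claw":10,"dx":0,"dy":0,"dz":0,"rx":0,"ry":0,"rz":0}]'
```

```text
time: 7.55
tool_pos: [454.1, 277.7, 101.4]
tcp_rot: [3.142, -0.519, -2.718]
contact_force: [0.3, -0.2, 0.1]
grip_width: 60.0
[ 0.2 -1.   1.5]
time: 8.25
tool_pos: [453.6, 277.4, 101.0]
tcp_rot: [-3.142, -0.52, -2.718]
contact_force: [0.3, -1.2, 0.7]
grip_width: 23.7
```

```bash
python3 -m handwheel '[{"claw":10,"dx":4,"dy":0,"dz":0,"rx":0,"ry":0,"rz":0},{"claw":10,"dx":10,"dy":0,"dz":0,"rx":0,"ry":0,"rz":0},{"claw":10,"dx":14,"dy":0,"dz":0,"rx":0,"ry":0,"rz":0},{"claw":10,"dx":16,"dy":0,"dz":0,"rx":0,"ry":0,"rz":0},{"claw":10,"dx":16,"dy":0,"dz":0,"rx":0,"ry":0,"rz":0},{"claw":10,"dx":16,"dy":0,"dz":0,"rx":0,"ry":0,"rz":0},{"claw":10,"dx":16,"dy":0,"dz":0,"rx":0,"ry":0,"rz":0},{"claw":10,"dx":16,"dy":0,"dz":0,"rx":0,"ry":0,"rz":0},{"claw":10,"dx":14,"dy":0,"dz":0,"rx":0,"ry":0,"rz":0},{"claw":10,"dx":8,"dy":0,"dz":0,"rx":0,"ry":0,"rz":0}]'
```

```text
time: 9.25
tool_pos: [349.6, 230.8, 166.5]
tcp_rot: [3.141, -0.52, -2.718]
contact_force: [0.6, 0.2, -0.7]
grip_width: 24.1
```

```bash
python3 -m handwheel '[{"claw":10,"dx":0,"dy":0,"dz":-20,"rx":0,"ry":0,"rz":0},{"claw":10,"dx":0,"dy":0,"dz":-30,"rx":0,"ry":0,"rz":0},{"claw":10,"dx":0,"dy":0,"dz":-30,"rx":0,"ry":0,"rz":0},{"claw":10,"dx":0,"dy":0,"dz":-20,"rx":0,"ry":-0.08,"rz":0},{"claw":10,"dx":0,"dy":0,"dz":0,"rx":0,"ry":-0.11,"rz":0},{"claw":10,"dx":0,"dy":0,"dz":0,"rx":0,"ry":-0.11,"rz":0},{"claw":10,"dx":0,"dy":0,"dz":0,"rx":0,"ry":-0.11,"rz":0},{"claw":10,"dx":0,"dy":0,"dz":0,"rx":0,"ry":-0.11,"rz":0},{"claw":10,"dx":0,"dy":0,"dz":0,"rx":0,"ry":0,"rz":0.1},{"claw":10,"dx":0,"dy":0,"dz":0,"rx":0,"ry":0,"rz":0.12}]'
python3 -m handwheel '[{"claw":10,"dx":0,"dy":0,"dz":0,"rx":0,"ry":0,"rz":0.12},{"claw":10,"dx":0,"dy":0,"dz":0,"rx":0,"ry":0,"rz":0.12},{"claw":10,"dx":0,"dy":0,"dz":0,"rx":0,"ry":0,"rz":0.087},{"claw":10,"dx":0,"dy":0,"dz":0,"rx":0,"ry":0,"rz":0},{"claw":10,"dx":0,"dy":0,"dz":0,"rx":0,"ry":0,"rz":0}]'
python3 -c "
from h import *
print(todelta([485.8,115.9,110]))"
```

```text
time: 10.25
tool_pos: [395.0, 251.2, 252.9]
tcp_rot: [3.141, 0.001, -2.942]
contact_force: [0.5, 0.2, -1.0]
grip_width: 24.2
time: 10.75
tool_pos: [395.7, 251.5, 252.3]
tcp_rot: [-3.142, -0.0, 3.02]
contact_force: [0.1, -0.1, -0.8]
grip_width: 24.1
[-105.9 -123.7  142.3]
```

```bash
python3 -m handwheel '[{"claw":10,"dx":-17.6,"dy":-20.6,"dz":0,"rx":0,"ry":0,"rz":0},{"claw":10,"dx":-17.6,"dy":-20.6,"dz":0,"rx":0,"ry":0,"rz":0},{"claw":10,"dx":-17.6,"dy":-20.6,"dz":0,"rx":0,"ry":0,"rz":0},{"claw":10,"dx":-17.6,"dy":-20.6,"dz":0,"rx":0,"ry":0,"rz":0},{"claw":10,"dx":-17.6,"dy":-20.6,"dz":0,"rx":0,"ry":0,"rz":0},{"claw":10,"dx":-17.6,"dy":-20.6,"dz":12,"rx":0,"ry":0,"rz":0},{"claw":10,"dx":0,"dy":0,"dz":40,"rx":0,"ry":0,"rz":0},{"claw":10,"dx":0,"dy":0,"dz":40,"rx":0,"ry":0,"rz":0},{"claw":10,"dx":0,"dy":0,"dz":35,"rx":0,"ry":0,"rz":0},{"claw":10,"dx":0,"dy":0,"dz":15,"rx":0,"ry":0,"rz":0}]'
python3 -m handwheel '[{"claw":10,"dx":0,"dy":0,"dz":20,"rx":0,"ry":0,"rz":0},{"claw":10,"dx":0,"dy":0,"dz":10,"rx":0,"ry":0,"rz":0},{"claw":10,"dx":0,"dy":0,"dz":0,"rx":0,"ry":0,"rz":0},{"claw":10,"dx":0,"dy":0,"dz":0,"rx":0,"ry":0,"rz":0}]'
python3 -c "
from h import *
from crop import *
cap('side','side2');cap('top','top2');print(todelta([485.8,115.9,34]))
cv2.imwrite('pics/comp3.png',np.hstack([crop('side2',255,170,100,150,400,600),crop('top2',255,190,90,135,400,600)]))"
```

```text
time: 11.75
tool_pos: [483.5, 115.5, 107.2]
tcp_rot: [-3.141, -0.005, 3.02]
contact_force: [0.2, 0.1, -0.5]
grip_width: 24.3
time: 12.15
tool_pos: [485.9, 115.9, 80.9]
tcp_rot: [3.141, 0.001, 3.018]
contact_force: [0.5, -0.1, -1.1]
grip_width: 24.4
[ 0.5 -0.1 47.3]
```

View pics/comp3.png

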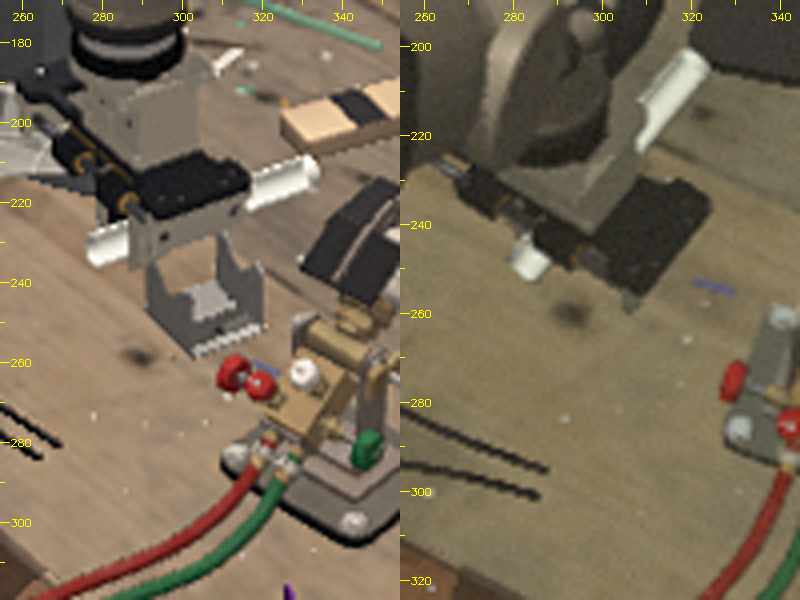

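The tube is held over the rest. I'll triangulate its two ends.

```bash
python3 -c "
from h import *
f,e1=tri('side2',(332.5,212),'top2',(320.9,203)); n,e2=tri('side2',(277.5,231.5),'top2',(282.7,250.2))
d=f-n; print(f,e1,n,e2,np.linalg.norm(d),np.arctan2(d[1],d[0]),d[2],(f+n)/2)
c=np.array([545.3,108.5]);X=np.array([np.cos(.124),-np.sin(.124)]);Y=np.array([-X[1],X[0]])
for p in(f,n):print((p[:2]-c)@X,(p[:2]-c)@Y)"
```

```text
[640.4 100.7  93.4] 3.3750243459948264 [456.6 119.7  99.6] 1.790468596871032 184.89097986456588 -0.10331034045380869 -6.15303482893097 [548.5 110.2  96.5]
95.32955893075052 3.9982184780751013
-89.41945927785522 0.1752786891791118
```

```bash
python3 -m handwheel '[{"claw":10,"dx":0,"dy":0,"dz":12,"rx":0,"ry":0,"rz":0},{"claw":10,"dx":0,"dy":0,"dz":12,"rx":0,"ry":0,"rz":0},{"claw":10,"dx":0,"dy":0,"dz":10,"rx":0,"ry":0,"rz":0},{"claw":10,"dx":0,"dy":0,"dz":5,"rx":0,"ry":0,"rz":0},{"claw":10,"dx":0,"dy":0,"dz":2,"rx":0,"ry":0,"rz":0},{"claw":10,"dx":0,"dy":0,"dz":2,"rx":0,"ry":0,"rz":0},{"claw":10,"dx":0,"dy":0,"dz":0,"rx":0,"ry":0,"rz":0},{"claw":10,"dx":0,"dy":0,"dz":0,"rx":0,"ry":0,"rz":0}]'
python3 -m handwheel '[{"claw":10,"dx":0,"dy":0,"dz":1,"rx":0,"ry":0,"rz":0},{"claw":10,"dx":0,"dy":0,"dz":0,"rx":0,"ry":0,"rz":0},{"claw":10,"dx":0,"dy":0,"dz":0,"rx":0,"ry":0,"rz":0}]'
python3 -c "
from h import *
print(bot.get_obs()['moment'])"
```

```text
time: 13.05
tool_pos: [485.7, 115.9, 37.6]
tcp_rot: [3.141, 0.001, 3.018]
contact_force: [1.1, 0.7, -0.9]
grip_width: 24.0
time: 13.35
tool_pos: [485.5, 115.9, 36.4]
tcp_rot: [3.141, 0.0, 3.018]
contact_force: [-0.3, -0.4, -1.1]
grip_width: 24.3
[0.1 0.  0. ]
```

```bash
python3 -m handwheel '[{"claw":10,"dx":0,"dy":0,"dz":1,"rx":0,"ry":0,"rz":0},{"claw":10,"dx":0,"dy":0,"dz":0,"rx":0,"ry":0,"rz":0},{"claw":10,"dx":0,"dy":0,"dz":0,"rx":0,"ry":0,"rz":0}]'
python3 -m handwheel '[{"claw":10,"dx":0,"dy":0,"dz":1,"rx":0,"ry":0,"rz":0},{"claw":10,"dx":0,"dy":0,"dz":0,"rx":0,"ry":0,"rz":0},{"claw":10,"dx":0,"dy":0,"dz":0,"rx":0,"ry":0,"rz":0}]'
python3 -c "
from h import *
print(bot.get_obs()['moment'])"
```

```text
time: 13.65
tool_pos: [485.5, 115.9, 35.3]
tcp_rot: [3.141, -0.0, 3.018]
contact_force: [-0.3, 1.0, -0.2]
grip_width: 24.2
time: 13.95
tool_pos: [485.5, 115.9, 34.3]
tcp_rot: [3.141, 0.0, 3.018]
contact_force: [-0.1, 0.6, -0.6]
grip_width: 23.8
[ 0.  0. -0.]
```

```bash
for i in 1; do python3 -m handwheel '[{"claw":10,"dx":0,"dy":0,"dz":1,"rx":0,"ry":0,"rz":0},{"claw":10,"dx":0,"dy":0,"dz":0,"rx":0,"ry":0,"rz":0},{"claw":10,"dx":0,"dy":0,"dz":0,"rx":0,"ry":0,"rz":0}]'; done
python3 -c "
from h import *
o=bot.get_obs();np.set_printoptions(precision=3,suppress=True);print(o['moment'],o['contact_force'])"
python3 -m handwheel '[{"claw":10,"dx":0,"dy":0,"dz":1,"rx":0,"ry":0,"rz":0},{"claw":10,"dx":0,"dy":0,"dz":0,"rx":0,"ry":0,"rz":0},{"claw":10,"dx":0,"dy":0,"dz":0,"rx":0,"ry":0,"rz":0}]'
python3 -c "
from h import *
o=bot.get_obs();np.set_printoptions(precision=3,suppress=True);print(o['moment'],o['contact_force'])"
```

```text
time: 14.25
tool_pos: [485.5, 115.9, 33.6]
tcp_rot: [3.141, 0.0, 3.018]
contact_force: [-1.2, 0.8, 1.6]
grip_width: 24.1
[ 0.029  0.152 -0.011] [-1.197  0.845  1.601]
time: 14.55
tool_pos: [485.5, 115.9, 32.8]
tcp_rot: [3.141, 0.0, 3.018]
contact_force: [-2.5, 0.1, 7.6]
grip_width: 24.1
[-0.01   0.24   0.062] [-2.494  0.063  7.553]
```

```bash
python3 -m handwheel '[{"claw":10,"dx":0,"dy":0,"dz":-0.6,"rx":0,"ry":0,"rz":0},{"claw":28,"dx":0,"dy":0,"dz":0,"rx":0,"ry":0,"rz":0},{"claw":28,"dx":0,"dy":0,"dz":0,"rx":0,"ry":0,"rz":0},{"claw":60,"dx":0,"dy":0,"dz":0,"rx":0,"ry":0,"rz":0},{"claw":60,"dx":0,"dy":0,"dz":0,"rx":0,"ry":0,"rz":0},{"claw":60,"dx":0,"dy":0,"dz":0,"rx":0,"ry":0,"rz":0},{"claw":60,"dx":0,"dy":0,"dz":0,"rx":0,"ry":0,"rz":0},{"claw":60,"dx":0,"dy":0,"dz":-15,"rx":0,"ry":0,"rz":0},{"claw":60,"dx":0,"dy":0,"dz":-30,"rx":0,"ry":0,"rz":0},{"claw":60,"dx":0,"dy":0,"dz":-40,"rx":0,"ry":0,"rz":0}]'
python3 -m handwheel '[{"claw":60,"dx":0,"dy":0,"dz":-40,"rx":0,"ry":0,"rz":0},{"claw":60,"dx":10,"dy":0,"dz":-40,"rx":0,"ry":0,"rz":0},{"claw":60,"dx":20,"dy":0,"dz":0,"rx":0,"ry":0,"rz":0},{"claw":60,"dx":0,"dy":0,"dz":0,"rx":0,"ry":0,"rz":0},{"claw":60,"dx":0,"dy":0,"dz":0,"rx":0,"ry":0,"rz":0}]'
python3 -c "
from h import *
from crop import *
cap('side','side3');wcap('w4')
cv2.imwrite('pics/comp4.png',np.hstack([crop('side3',255,190,80,120,400,600),cv2.resize(cv2.imread('pics/w4.png')[:,160:480],(400,600))]))"
```

```text
time: 15.55
tool_pos: [484.2, 115.7, 117.5]
tcp_rot: [-3.141, -0.004, 3.018]
contact_force: [0.9, 0.6, 0.5]
grip_width: 59.9
time: 16.05
tool_pos: [455.7, 119.6, 197.8]
tcp_rot: [3.142, 0.0, 3.018]
contact_force: [-1.2, 0.2, -0.7]
grip_width: 60.1
```

View pics/comp4.png

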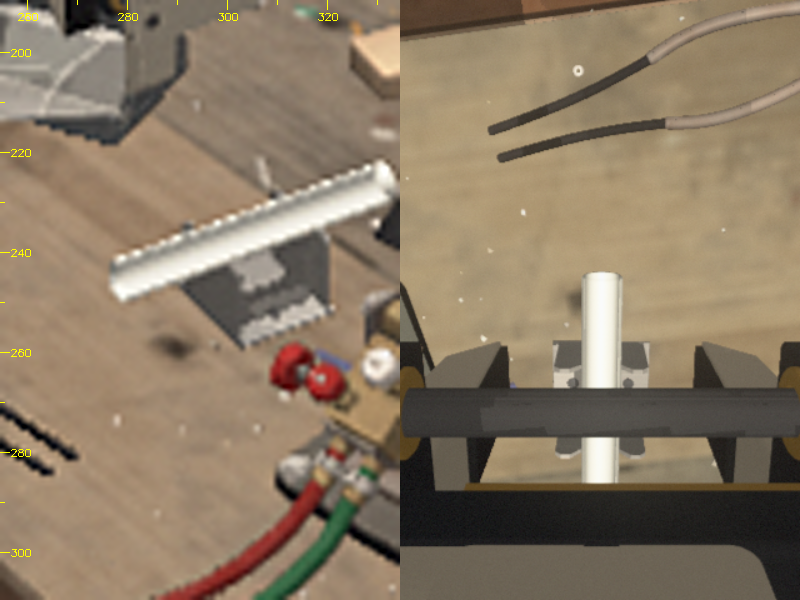

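The tube lies in both notches and is aligned with them. Its near end is at wrist pixel (321,218), and the rest's holes are symmetric about it at row 307.

```bash
python3 -c "
from h import *
n=onz('w4',(321.3,217.5),56);n2=onz('side3',(278.3,244.5),49.7);f=onz('side3',(332,225.5),49.7);h=onz('w4',(320.4,307),3)
print(n,n2,f,(n2+f)/2,'rest',h)
X=np.array([np.cos(.124),-np.sin(.124),0]);c=n+90*X;c[2]=49.7;print(c);c2=(n2+f)/2
print(todelta([545,108.7,33]))"
```

```text
[452.  121.1  56. ] [462.7 124.3  49.7] [638.6  96.3  49.7] [550.6 110.3  49.7] rest [546.2 108.7   3. ]
[541.3 110.   49.7]
[-89.8   0.4 164.2]
```

```bash
python3 -m handwheel '[{"claw":60,"dx":-30,"dy":0.4,"dz":0,"rx":0,"ry":0,"rz":0},{"claw":60,"dx":-30,"dy":0,"dz":0,"rx":0,"ry":0,"rz":0},{"claw":60,"dx":-30.5,"dy":0,"dz":10,"rx":0,"ry":0,"rz":0},{"claw":60,"dx":0,"dy":0,"dz":35,"rx":0,"ry":0,"rz":0},{"claw":60,"dx":0,"dy":0,"dz":35,"rx":0,"ry":0,"rz":0},{"claw":60,"dx":0,"dy":0,"dz":35,"rx":0,"ry":0,"rz":0},{"claw":60,"dx":0,"dy":0,"dz":25,"rx":0,"ry":0,"rz":0},{"claw":60,"dx":0,"dy":0,"dz":15,"rx":0,"ry":0,"rz":0},{"claw":60,"dx":0,"dy":0,"dz":9,"rx":0,"ry":0,"rz":0},{"claw":60,"dx":0,"dy":0,"dz":0,"rx":0,"ry":0,"rz":0}]'
python3 -m handwheel '[{"claw":10,"dx":0,"dy":0,"dz":0,"rx":0,"ry":0,"rz":0},{"claw":10,"dx":0,"dy":0,"dz":0,"rx":0,"ry":0,"rz":0},{"claw":10,"dx":0,"dy":0,"dz":0,"rx":0,"ry":0,"rz":0},{"claw":10,"dx":0,"dy":0,"dz":0,"rx":0,"ry":0,"rz":0},{"claw":10,"dx":0,"dy":0,"dz":0,"rx":0,"ry":0,"rz":0},{"claw":10,"dx":0,"dy":0,"dz":0,"rx":0,"ry":0,"rz":0},{"claw":10,"dx":0,"dy":0,"dz":0,"rx":0,"ry":0,"rz":0},{"claw":10,"dx":0,"dy":0,"dz":0,"rx":0,"ry":0,"rz":0}]'
```

```text
time: 17.15
tool_pos: [544.9, 108.6, 32.2]
tcp_rot: [-3.141, -0.003, 3.018]
contact_force: [0.5, -0.6, 1.0]
grip_width: 60.2
time: 17.95
tool_pos: [545.8, 108.0, 34.4]
tcp_rot: [-3.141, 0.001, 3.018]
contact_force: [-0.6, -5.5, 3.8]
grip_width: 24.2
```

```bash
python3 -m handwheel '[{"claw":10,"dx":0,"dy":0,"dz":-10,"rx":0,"ry":0,"rz":0},{"claw":10,"dx":0,"dy":0,"dz":-30,"rx":0,"ry":0,"rz":0},{"claw":10,"dx":0,"dy":0,"dz":-40,"rx":0,"ry":0,"rz":0},{"claw":10,"dx":0,"dy":0,"dz":-40,"rx":0,"ry":0,"rz":0},{"claw":10,"dx":0,"dy":0,"dz":-40,"rx":0,"ry":0,"rz":0},{"claw":10,"dx":0,"dy":0,"dz":-40,"rx":0,"ry":0,"rz":0},{"claw":10,"dx":0,"dy":0,"dz":-30,"rx":0,"ry":0,"rz":0},{"claw":10,"dx":0,"dy":0,"dz":-10,"rx":0,"ry":0,"rz":0.07},{"claw":10,"dx":0,"dy":0,"dz":0,"rx":0,"ry":0,"rz":0.068},{"claw":10,"dx":0,"dy":0,"dz":0,"rx":0,"ry":0,"rz":0}]'
python3 -m handwheel '[{"claw":10,"dx":-4,"dy":-20,"dz":0,"rx":0,"ry":0,"rz":0},{"claw":10,"dx":-8,"dy":-40,"dz":0,"rx":0,"ry":0,"rz":0},{"claw":10,"dx":-8,"dy":-40,"dz":0,"rx":0,"ry":0,"rz":0},{"claw":10,"dx":-8,"dy":-40,"dz":0,"rx":0,"ry":0,"rz":0},{"claw":10,"dx":-8,"dy":-40,"dz":0,"rx":0,"ry":0,"rz":0},{"claw":10,"dx":-8,"dy":-40,"dz":0,"rx":0,"ry":0,"rz":0},{"claw":10,"dx":-8,"dy":-40,"dz":0,"rx":0,"ry":0,"rz":0},{"claw":10,"dx":-8,"dy":-40,"dz":0,"rx":0,"ry":0,"rz":0},{"claw":10,"dx":-8,"dy":-40,"dz":0,"rx":0,"ry":0,"rz":0},{"claw":10,"dx":-8,"dy":-40,"dz":0,"rx":0,"ry":0,"rz":0}]'
python3 -m handwheel '[{"claw":10,"dx":-9,"dy":-40,"dz":0,"rx":0,"ry":0,"rz":0},{"claw":10,"dx":-4,"dy":-33,"dz":10,"rx":0,"ry":0,"rz":0},{"claw":10,"dx":0,"dy":0,"dz":30,"rx":0,"ry":0,"rz":0},{"claw":10,"dx":0,"dy":0,"dz":30,"rx":0,"ry":0,"rz":0},{"claw":10,"dx":0,"dy":0,"dz":20,"rx":0,"ry":0,"rz":0},{"claw":10,"dx":0,"dy":0,"dz":0,"rx":0,"ry":0,"rz":0},{"claw":10,"dx":0,"dy":0,"dz":0,"rx":0,"ry":0,"rz":0}]'
python3 -c "
from h import *
print(tool()[:3,3]);wcap('w5')"
```

```text
time: 18.95
tool_pos: [545.4, 109.2, 274.8]
tcp_rot: [3.141, 0.001, 2.88]
contact_force: [-0.1, 0.4, -1.6]
grip_width: 24.5
time: 19.95
tool_pos: [520.2, -279.2, 273.7]
tcp_rot: [3.141, -0.001, 2.882]
contact_force: [0.9, -0.4, -0.9]
grip_width: 24.4
time: 20.65
tool_pos: [514.5, -351.7, 184.3]
tcp_rot: [3.141, -0.0, 2.881]
contact_force: [0.5, 0.4, 0.3]
grip_width: 24.3
[ 514.5 -351.7  184.3]
```

View pics/w5.png

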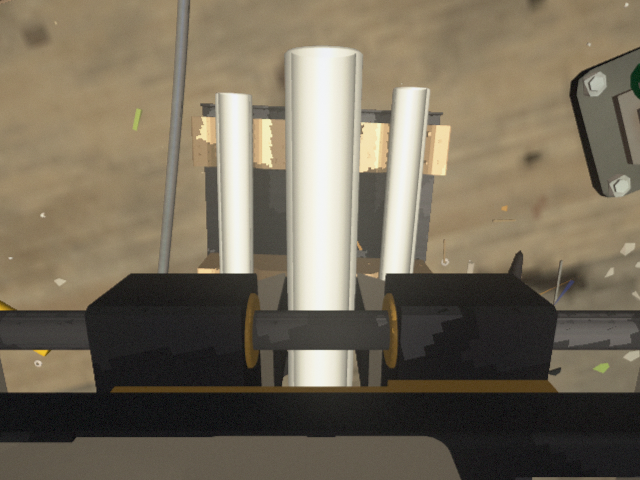

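Rack from close by: the racked tubes' near ends are at (234,95) and (411,90), the brick edges at columns 193 and 450, and the held tube's near end at (324,50). I'll compute the offsets.

```bash
python3 -c "
from h import *
T=np.load('pics/w5.npz')['tool']
I=cv2.imread('pics/w5.png');g=cv2.cvtColor(I,cv2.COLOR_BGR2HSV)
m=((g[...,1]<45)&(g[...,2]>150)).astype(np.uint8)
def cen(r,a,b):
    x=np.where(m[r,a:b])[0]+a; return (x.min()+x.max())/2, x.max()-x.min()
L=lambda p,z:T[:3,:3].T@(onz('w5',p,z)-T[:3,3])
for r in (105,135,165,200,235,260):
    a,b,c=cen(r,205,262),cen(r,370,435),cen(r,275,368)
    A,B,C=L((a[0],r),44.7),L((b[0],r),44.7),L((c[0],r),200)
    print(r,a,b,c,A[:2],B[:2],'mid y',(A[1]+B[1])/2,'held',C[:2])
print('ends',L((234,94),53),L((411,88),53),'held',L((324,49),208), 'brick',L((193,145),45),L((450,145),45))
"
```

```text
105 (np.float64(232.5), np.int64(35)) (np.float64(411.0), np.int64(34)) (np.float64(323.0), np.int64(74)) [ 83.1 -59.8] [83.2 62.4] mid y 1.2910175708060336 held [75.3  1.4]
135 (np.float64(234.0), np.int64(34)) (np.float64(400.5), np.int64(49)) (np.float64(322.5), np.int64(73)) [ 63.1 -59.8] [63.2 56.1] mid y -1.818620045132885 held [65.7  1.2]
165 (np.float64(234.0), np.int64(34)) (np.float64(405.5), np.int64(33)) (np.float64(322.5), np.int64(71)) [ 42.5 -60.8] [42.5 60.7] mid y -0.07767774364088709 held [55.8  1.2]
200 (np.float64(234.5), np.int64(33)) (np.float64(403.0), np.int64(32)) (np.float64(322.0), np.int64(70)) [ 17.4 -61.8] [17.5 60.2] mid y -0.8014756900936817 held [43.8  1.1]
235 (np.float64(235.0), np.int64(32)) (np.float64(400.0), np.int64(30)) (np.float64(322.0), np.int64(68)) [ -8.7 -62.7] [-8.7 59.3] mid y -1.74160978184117 held [31.2  1.1]
260 (np.float64(235.5), np.int64(31)) (np.float64(398.0), np.int64(30)) (np.float64(321.5), np.int64(67)) [-28.1 -63.4] [-28.1  58.7] mid y -2.331232310320779 held [21.9  0.9]
ends [ 89.6 -56.7 131.2] [ 93.5  60.1 131.3] held [ 90.9   1.6 -23.7] brick [ 56.3 -88.8 139.2] [ 56.4  91.1 139.3]
```

```bash
python3 -m handwheel '[{"claw":10,"dx":0,"dy":-2,"dz":10,"rx":0,"ry":0,"rz":0.026},{"claw":10,"dx":0,"dy":0,"dz":30,"rx":0,"ry":0,"rz":0},{"claw":10,"dx":0,"dy":0,"dz":35,"rx":0,"ry":0,"rz":0},{"claw":10,"dx":0,"dy":0,"dz":30,"rx":0,"ry":0,"rz":0},{"claw":10,"dx":0,"dy":0,"dz":20,"rx":0,"ry":0,"rz":0},{"claw":10,"dx":0,"dy":0,"dz":12,"rx":0,"ry":0,"rz":0},{"claw":10,"dx":0,"dy":0,"dz":8,"rx":0,"ry":0,"rz":0},{"claw":10,"dx":0,"dy":0,"dz":4,"rx":0,"ry":0,"rz":0},{"claw":10,"dx":0,"dy":0,"dz":0,"rx":0,"ry":0,"rz":0},{"claw":10,"dx":0,"dy":0,"dz":0,"rx":0,"ry":0,"rz":0}]'
python3 -m handwheel '[{"claw":10,"dx":0,"dy":0,"dz":2,"rx":0,"ry":0,"rz":0},{"claw":10,"dx":0,"dy":0,"dz":1,"rx":0,"ry":0,"rz":0},{"claw":10,"dx":0,"dy":0,"dz":0,"rx":0,"ry":0,"rz":0},{"claw":10,"dx":0,"dy":0,"dz":0,"rx":0,"ry":0,"rz":0}]'
```

```text
time: 21.7
tool_pos: [514.3, -354.2, 35.9]
tcp_rot: [-3.141, 0.002, 2.854]
contact_force: [-0.6, -0.5, 0.2]
grip_width: 24.1
time: 22.1
tool_pos: [513.8, -353.8, 32.0]
tcp_rot: [3.142, 0.0, 2.854]
contact_force: [0.5, -0.2, 0.2]
grip_width: 24.2
```

```bash
python3 -m handwheel '[{"claw":10,"dx":0,"dy":0,"dz":1,"rx":0,"ry":0,"rz":0},{"claw":10,"dx":0,"dy":0,"dz":0,"rx":0,"ry":0,"rz":0},{"claw":10,"dx":0,"dy":0,"dz":0,"rx":0,"ry":0,"rz":0}]'
python3 -m handwheel '[{"claw":10,"dx":0,"dy":0,"dz":1,"rx":0,"ry":0,"rz":0},{"claw":10,"dx":0,"dy":0,"dz":0,"rx":0,"ry":0,"rz":0},{"claw":10,"dx":0,"dy":0,"dz":0,"rx":0,"ry":0,"rz":0}]'
python3 -m handwheel '[{"claw":10,"dx":0,"dy":0,"dz":1,"rx":0,"ry":0,"rz":0},{"claw":10,"dx":0,"dy":0,"dz":0,"rx":0,"ry":0,"rz":0},{"claw":10,"dx":0,"dy":0,"dz":0,"rx":0,"ry":0,"rz":0}]'
```

```text
time: 22.4
tool_pos: [513.8, -353.7, 30.8]
tcp_rot: [3.141, -0.0, 2.854]
contact_force: [0.5, 0.3, -1.5]
grip_width: 24.4
time: 22.7
tool_pos: [513.8, -353.7, 29.8]
tcp_rot: [3.141, -0.0, 2.854]
contact_force: [0.1, 0.4, -0.1]
grip_width: 24.3
time: 23.0
tool_pos: [513.9, -353.8, 29.5]
tcp_rot: [-3.141, 0.0, 2.854]
contact_force: [-1.7, 2.0, 5.8]
grip_width: 24.3
```

Contact came at the predicted 29.5 mm. I'll open only to 38 mm so the finger backs stay clear of the racked tubes, then lift.

```bash
python3 -m handwheel '[{"claw":28,"dx":0,"dy":0,"dz":0,"rx":0,"ry":0,"rz":0},{"claw":28,"dx":0,"dy":0,"dz":0,"rx":0,"ry":0,"rz":0},{"claw":38,"dx":0,"dy":0,"dz":0,"rx":0,"ry":0,"rz":0},{"claw":38,"dx":0,"dy":0,"dz":0,"rx":0,"ry":0,"rz":0},{"claw":38,"dx":0,"dy":0,"dz":0,"rx":0,"ry":0,"rz":0},{"claw":38,"dx":0,"dy":0,"dz":-10,"rx":0,"ry":0,"rz":0},{"claw":38,"dx":0,"dy":0,"dz":-20,"rx":0,"ry":0,"rz":0},{"claw":38,"dx":0,"dy":0,"dz":-40,"rx":0,"ry":0,"rz":0},{"claw":38,"dx":0,"dy":0,"dz":-40,"rx":0,"ry":0,"rz":0},{"claw":38,"dx":0,"dy":0,"dz":-40,"rx":0,"ry":0,"rz":0}]'
python3 -m handwheel '[{"claw":38,"dx":40,"dy":0,"dz":-30,"rx":0,"ry":0,"rz":0},{"claw":38,"dx":40,"dy":0,"dz":0,"rx":0,"ry":0,"rz":0},{"claw":38,"dx":0,"dy":0,"dz":0,"rx":0,"ry":0,"rz":0},{"claw":38,"dx":0,"dy":0,"dz":0,"rx":0,"ry":0,"rz":0},{"claw":38,"dx":0,"dy":0,"dz":0,"rx":0,"ry":0,"rz":0}]'
python3 -c "
from h import *
from crop import *
cap('side','side4');wcap('w6')
cv2.imwrite('pics/comp5.png',np.hstack([crop('side4',360,280,120,110,436,400),cv2.resize(cv2.imread('pics/w6.png'),(364,400))]))"
```

```text
time: 24.0
tool_pos: [513.7, -353.6, 181.3]
tcp_rot: [-3.141, 0.001, 2.854]
contact_force: [0.3, 0.2, 0.5]
grip_width: 37.8
time: 24.5
tool_pos: [437.9, -331.5, 209.3]
tcp_rot: [-3.141, 0.001, 2.854]
contact_force: [-0.1, -0.3, 0.3]
grip_width: 38.0
```

View pics/comp5.png

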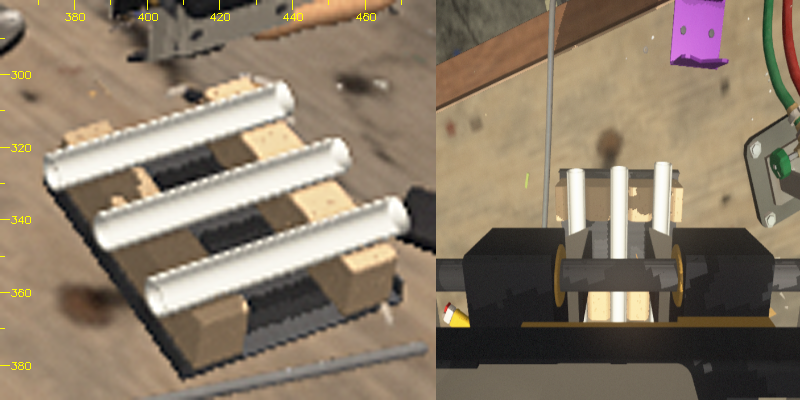

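The tube lies parallel between the two racked tubes. In the side view its ends at about (388,344) and (455,321) match the average of the neighbours' ends, (388,343) and (454,321), so it is centred and at the same height.

```bash
python3 -c "
from plant import bot
print(bot.close_job())"
```

```text
the job is handed in; nothing more can be done
None
```

The thick glass tube now lies in the middle groove of the rack, and the job is handed in at about 24.6 s of the 72 s allowed.

**What I did:** The thick tube was in the right bin. I tipped that bin open by its ball and drew the tube out by its upper end. I set it in both notches of the grey steel rest and let go. I then took it again by the middle, carried it over the torch and laid it in the groove.

**Last checks:**
- **Seating:** The tube touched the bricks at the tool height I had worked out beforehand (29.5 mm). In the last side and wrist pictures it lies parallel to the racked tubes.
- **Centring:** Its ends are within about 1 pixel of the average of the neighbours' ends. This is relative to the racked tubes. The bricks' own edges put the rack centre within about 1 mm of where I set it down.
- **Racked tubes:** I compared them only by eye in the last pictures, and both still lie in their grooves.
- **Robot:** The gripper is clear of everything and the measured contact force is near 0.

**What disagreed or failed:**
- The first calls were refused because keys were missing from the rows; nothing moved.
- The two views of the tube in the rest differed by about 9 mm along its length. I gripped it at the middle of the rest.
- The finger opening read about 24 mm on the 25 mm tube.

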